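# Seat the board carrier and hold the probes down through the guard window

## Robot

A 7-joint arm with a two-finger parallel gripper is mounted at the origin on the work surface. World frame = base frame: x ahead of the robot, y to its left, z up, the work surface at z = 0. Lengths are in m, angles in rad, forces in N, time in s.
With the tool pointing down it reaches from about 0.425 to 0.8 m from the base axis. Payload 8.3 kg.
Tool frame: the origin (TCP) lies at the very end of the fingers, on their centre line; the grasp point (between the pads) lies r.tcp_to_grasp behind it (r.tcp_to_grasp is the distance from the TCP to the grasp point, in m); z points along the fingers, y is the direction in which the jaws open and shut (so a half turn about z gives the same grasp; the last joint's range is limited). The gripper opens to 85 mm and grips with 20 to 120 N. Pads are 22 mm wide; open, the fingers measure 114 mm over their backs; the gripper's body (76 mm by 85 mm) begins 54 mm behind the grasp point. The pads swing forward as they close: fully open they stand 13 mm farther back than shut.
Start: joints at [-1.358, 0.383, 0.016, 1.37, -0.006, 1.388, -0.046], TCP at [0.17, 0.601, 0.207] pointing down, gripper open.
Joint ranges: [-2.95, 2.95], [-0.25, 2.06], [-1.52, 1.56], [0.18, 2.33], [-1.44, 4.58], [0.02, 2.06], [-3.01, 3.01]. Speed limits (rad/s): [2.39, 2.39, 3.01, 3.01, 3.14, 3.14, 3.14].

## Interface

Orientations are given as a rotation vector (axis times angle).
In Python, from rig import status, optics, r gives the robot as it stands.
- The arm moves only by the tool arm_command, never from a script. Its argument "increments" is a list of rows, each a list of 3 entries, a list of its own where there are three numbers: the turn, a rotation vector about the tool's x, y, z in rad, then the shift along the tool's x, y, z in mm, then the finger opening in mm, from 0 to 85.4. In form: [[[ax, ay, az], [tx, ty, tz], fingers], ...]. A call has 1 to 20 rows; each row shifts and turns the pose as measured when the row begins, along the tool's axes as they then stand; what a row does not reach is not made up. A row lasts 1/12 s, in which the tool goes at most 41.7 mm and 7.16 degrees, less where a joint would pass 70% of its speed; a pose out of reach is approached as far as the arm can. A call with a gripper value outside its range is refused whole. The fingers move at their own pace and stop on an object; "squeeze" is the grip in N (left out, the last holds). Time passes only in rows, so rows that do not move let the fingers close. It gives the time, the measured TCP pose, the force and the opening at its end, in the units of the state.
- status.observe(): the state, without advancing time (a new reading comes with each control period).
- optics.get_image(name): name is "scene" or "top"; returns the picture (400x640x3 uint8, red, green, blue); there is no depth.
- optics.camera_model(name): a dict with "intrinsics" (3x3 intrinsics, pixels), "xyz" and "rotation" of the camera in the world. Camera axes: x right, y up, looking along -z (the intrinsics and any distortion apply to the point x, -y, -z); pixel columns grow to the right and rows downward; lengths in m; the calibration is good to about 2 mm. A picture is of the moment at which its call begins. camera_model takes no time and is no camera call.
- r.finish_job(): hands the job in, once; it reports no verdict.
The state is a dict: "time_s": time; "joints": joint angles; "qd": joint speeds; "effort": joint torques, N m; "ee_pos": TCP position; "ee_rot": TCP orientation; "contact_force": force on the tool from outside, world axes, zero at the start; "ft_torque": the same for the moment, N m; "gripper_width": finger opening in m.
Only numpy, scipy, OpenCV 4.12 (cv2) and the standard library are available. Lean on these libraries where they do the work, as an engineer would, in place of code of your own. Each camera call takes 0.05 s, during which the arm holds its last target.

## Task

Test the repaired board in the probe jig: push the black board carrier by its blue push plate along its guides until it is fully home against the stop, then reach down through the yellow-edged window of the guard and press the red lever pad all the way down, so that the probe pins bear on the board. Touch no part of the guard (a bump trips its interlock), do not lift the carrier, do not press the lever before the carrier is home, force nothing and leave the other things on the bench where they are. Finish while holding the lever down with the fingertips.

Things in the scene. Friction and masses are not known exactly. Their poses are not given: they have to be found in the camera images.
- jig: probe test jig, a fixed 300 x 150 x 12 mm aluminium plate with guard, lever and probe head. Its frame: +x the way the carrier is pushed (away from the robot), +y left, z up; origin in the plate's underside, 170 mm from its front edge, midway between its sides. 9 mm high guide rails (inner faces at y = +-33.6 mm) lead the carrier to a steel end stop. Over 50 N on jig or carrier is too much
- guard: fixed guard over the far part of the jig, same frame as the jig: clear panes, aluminium posts and a yellow-edged clear top, x -81 to +121 mm, y -74 to +74 mm (red interlock switch to y = -90 mm at x 62 to 108), top face at z = 96 mm, 6 mm thick; open at the front below z = 53 mm for the carrier. Nothing of the robot may touch it
- window (a point): centre of the rectangular opening in the guard's top, at the level of the top face; the opening measures 64 mm along the jig's x and 72 mm along its y (jig x -62 to +2 mm, y -36 to +36 mm)
- lever_pad (a point): centre of the upper face of the red thumb pad (34 mm along x, 36 mm along y) at the near end of the lever, right under the window; at rest 18 mm below the guard's top face
- lever (a joint): angle of the spring-return lever, rad: 0 up at rest, 0.14 down on its stop. Hinged about a level axis along the jig's y, 130 mm beyond the pad, so the pad goes 18 mm down (and under 1 mm towards or away from the robot); pressing takes about 4 N at first and about 10 N at the stop; springs up when let go
- probe_head: black spring-loaded probe head with brass pins hanging under the middle of the lever; origin at the level of the pin tips, 6 mm above the board when the lever is up. The pins meet the board at about 0.085 rad of the lever and then give
- carrier: loose black carrier, about 0.3 kg, with a green circuit board in its nest (90 x 64 mm, 11 mm high with board) and a flat 40 mm wide tongue towards the robot ending in the blue push plate. Origin under the nest's middle, x along the jig's x. Slides on the jig plate with 2 to 5 N; fully home its origin is at x = 30, y = 0, z = 12 mm in the jig's frame; starts 45 to 75 mm short of that
- push_plate (a point): centre of the near face (towards the robot) of the carrier's upright blue push plate, 46 mm wide, 34 mm high, 8 mm thick; 170 mm on the robot's side of the carrier's origin and 23 mm above the carrier's underside. When the carrier is home it stands 60 mm in front of the guard
- flux_jar: bystander: small yellow jar with black lid, 42 mm wide, 38 mm high, beside the jig; origin under its centre
- tweezers: bystander: steel tweezers lying beside the jig, 125 mm long; origin at mid-length
- screwdriver: bystander: red-handled screwdriver lying beside the jig, 150 mm long
- spare_board: bystander: loose blue circuit board 105 x 52 mm lying beside the jig; origin under its centre
- solder_reel: bystander: orange reel, 54 mm wide, 42 mm high, on the right side of the bench; origin under its centre
- phone: bystander: black phone, 150 x 72 x 8 mm, lying on the left side of the bench; origin under its centre
- cleaner_bottle: bystander: white bottle with blue cap, 56 mm wide, 125 mm high, on the left side of the bench; origin under its centre
- test_pen: bystander: green test pen lying on the right side of the bench, 120 mm long

How it is judged:
By the outcome, as a careful person would: the job done as asked, in the order asked, and still so for the second after the job is handed in, while the arm keeps its last pose, push and grip.
It also fails if it takes over 45 s, if anything falls off the work surface, if the arm or the gripper's body presses on something with over 40 N, if the wrist force passes 120 N, or if a joint passes its speed limit or range.

## Working session

There is one attempt and no reset: what is moved stays moved. The work goes in short steps, Python scripts to look and compute and a tool call to move; the robot and the scene stay as the last step left them, time stands still between calls to the robot, and variables do not carry over. Pictures are saved under pics/ and viewed, and the job is handed in when it is done.

Besides the shell and the picture viewer there is one more tool, called as name([rows], argument=value, ...), one row to a line, values as JSON. arm_command: Moves the arm, as the interface text tells. Its arguments: {"type":"object","properties":{"increments":{"type":"array","items":{"type":"array"}},"squeeze":{"type":"number"}},"required":["increments"]}

```bash
ls; mkdir -p pics; python3 - <<'E'
from rig import status, optics, r
import cv2
s=status.observe(); print(s); print(r.tcp_to_grasp)
for n in("scene","top"):
    cv2.imwrite(f"pics/{n}0.png",optics.get_image(n)[:,:,::-1]); print(optics.camera_model(n))
E
```

```text
pics
{'time_s': 0.0, 'joints': array([-1.35792379,  0.38419492,  0.0164085 ,  1.3711465 , -0.00630717,
        1.38817925, -0.04646872]), 'qd': array([ 1.04523531e-03,  1.36260574e-03, -6.25675718e-04, -1.28090794e-03,
        1.32972019e-03, -5.36499925e-05, -1.58929589e-04]), 'effort': array([ 6.12029926e-04, -6.27599359e+01,  8.44672155e-01, -3.71820152e+01,
        1.65973924e-02,  1.41065204e-02, -1.85223868e-06]), 'ee_pos': array([0.17001849, 0.60087373, 0.20610958]), 'ee_rot': array([-4.31684442e-01, -3.11156766e+00,  2.92977694e-03]), 'contact_force': array([-0.27103657, -0.36843611,  0.4517505 ]), 'ft_torque': array([-0.02880694, -0.04572454, -0.05435311]), 'gripper_width': 0.08521966346373332}
0.0187
{'intrinsics': array([[432.50702412,   0.        , 317.30187626],
       [  0.        , 432.50702412, 190.88072295],
       [  0.        ,   0.        ,   1.        ]]), 'xyz': array([ 0.96394546, -0.61567339,  1.25097961]), 'rotation': array([0.53351234, 0.14051125, 0.47979473])}
{'intrinsics': array([[369.96737365,   0.        , 316.9135046 ],
       [  0.        , 369.96737365, 199.46139145],
       [  0.        ,   0.        ,   1.        ]]), 'xyz': array([0.51354626, 0.01856118, 1.06337365]), 'rotation': array([ 0.0491477 , -0.08961906, -1.53890979])}
```

View pics/scene0.png

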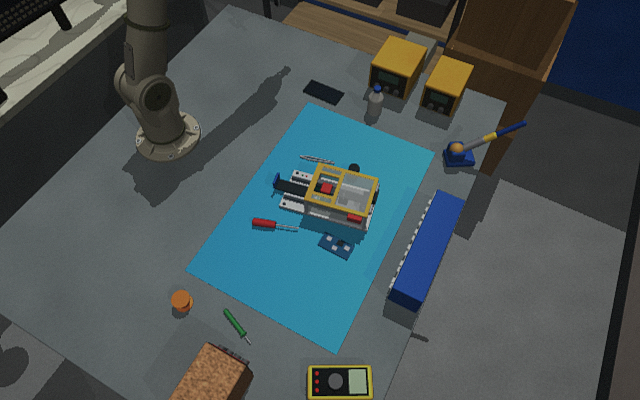

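View pics/top0.png

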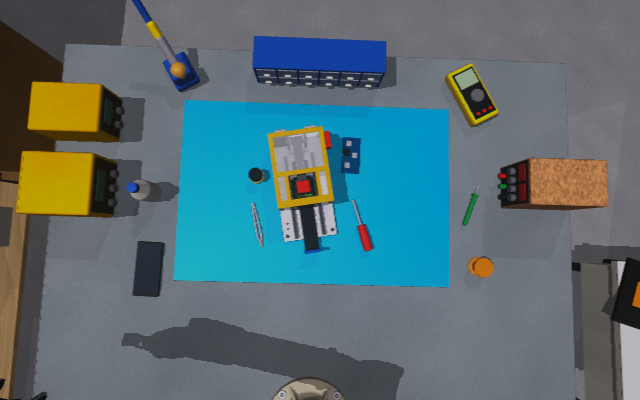

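```bash
cat > h.py <<'E'
import numpy as np, cv2
from scipy.spatial.transform import Rotation as R
from rig import status, optics, r
C={n:optics.camera_model(n) for n in("scene","top")}
def proj(n,P):
    c=C[n]; p=R.from_rotvec(c['rotation']).inv().apply(np.atleast_2d(P)-c['xyz']); p=p*[1,-1,-1]
    q=p@c['intrinsics'].T; return q[:,:2]/q[:,2:]
def ray(n,uv):
    c=C[n]; uv=np.atleast_2d(uv).astype(float)
    d=np.c_[uv,np.ones(len(uv))]@np.linalg.inv(c['intrinsics']).T
    return c['xyz'],R.from_rotvec(c['rotation']).apply(d*[1,-1,-1])
def onplane(n,uv,z):
    o,d=ray(n,uv); return o+d*((z-o[2])/d[:,2])[:,None]
def tri(uvs,uvt):
    o1,d1=ray("scene",uvs);o2,d2=ray("top",uvt);d1=d1[0]/np.linalg.norm(d1[0]);d2=d2[0]/np.linalg.norm(d2[0])
    t=np.linalg.lstsq(np.c_[d1,-d2],o2-o1,rcond=None)[0];a=o1+d1*t[0];b=o2+d2*t[1]
    return (a+b)/2,np.linalg.norm(a-b)
E
python3 - <<'E'
from h import *
print({n:c.keys() for n,c in C.items()})
for n in C: print(n,proj(n,[[0,0,0],[.17,.6,.2],[.6,0,0],[.6,.2,0]]))
s=cv2.imread('pics/scene0.png')[135:275,230:400]; cv2.imwrite('pics/s0z.png',cv2.resize(s,None,fx=4.5,fy=4.2,interpolation=cv2.INTER_CUBIC))
s=cv2.imread('pics/top0.png')[110:270,230:390]; cv2.imwrite('pics/t0z.png',cv2.resize(s,(600,600),interpolation=cv2.INTER_CUBIC))
E
```

```text
{'scene': dict_keys(['intrinsics', 'xyz', 'rotation']), 'top': dict_keys(['intrinsics', 'xyz', 'rotation'])}
scene [[167.90075549 135.92881151]
 [286.74762479  10.06015923]
 [310.93932637 202.67933339]
 [338.09407465 159.39430122]]
top [[307.60259569 420.5241209 ]
 [ 37.8913098  380.92520611]
 [314.20133477 202.33456546]
 [244.57695779 200.1342915 ]]
```

View pics/s0z.png

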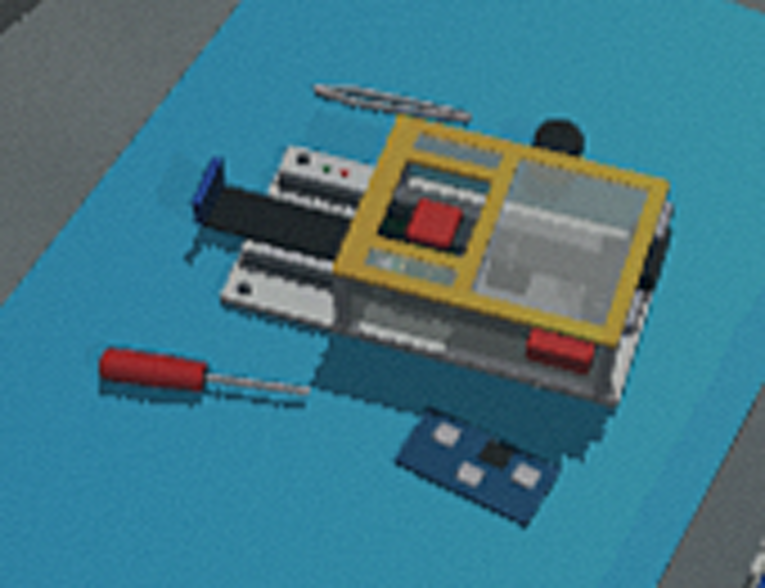

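View pics/t0z.png

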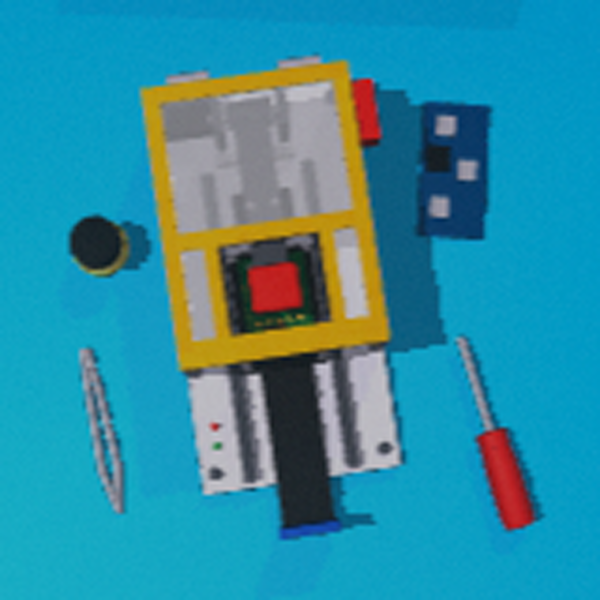

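```bash
python3 - <<'E'
from h import *
def big(m):
    cs,_=cv2.findContours(m,cv2.RETR_EXTERNAL,cv2.CHAIN_APPROX_NONE); return max(cs,key=cv2.contourArea)
K=np.array([[121,74],[121,-74],[-81,-74],[-81,74]])/1e3 # model corners
F=3
W={}
for n,(y0,y1,x0,x1) in {"top":(110,270,230,390),"scene":(135,275,230,400)}.items():
    im=cv2.imread(f'pics/{n}0.png')[y0:y1,x0:x1]; im=cv2.resize(im,None,fx=F,fy=F,interpolation=cv2.INTER_CUBIC)
    h=cv2.cvtColor(im,cv2.COLOR_BGR2HSV)
    m=cv2.inRange(h,(18,110,90),(34,255,255)); m=cv2.morphologyEx(m,cv2.MORPH_CLOSE,np.ones((5,5)))
    c=big(m); hull=cv2.convexHull(c)
    uv=(hull[:,0]+.5)/F-.5+[x0,y0]
    P=onplane(n,uv,.096)[:,:2]
    rc=cv2.minAreaRect((P*1000).astype(np.float32)); print(n,'guard rect',rc)
    # red pad
    m=cv2.inRange(h,(0,150,110),(8,255,255))|cv2.inRange(h,(172,150,110),(180,255,255))
    cs,_=cv2.findContours(m,cv2.RETR_EXTERNAL,cv2.CHAIN_APPROX_NONE)
    for k in cs:
        if cv2.contourArea(k)<200: continue
        (u,v),wh,a=cv2.minAreaRect(k); q=[(u+.5)/F-.5+x0,(v+.5)/F-.5+y0]
        print(' red',q,cv2.contourArea(k),onplane(n,q,.078)[0])
    m=cv2.inRange(h,(112,130,60),(128,255,255))
    cs,_=cv2.findContours(m,cv2.RETR_EXTERNAL,cv2.CHAIN_APPROX_NONE)
    for k in cs:
        if cv2.contourArea(k)<60: continue
        b=cv2.boxPoints(cv2.minAreaRect(k)); b=(b+.5)/F-.5+[x0,y0]
        print(' blue',b.round(1).tolist(),cv2.contourArea(k),(onplane(n,b,.052)*1000).round(1).tolist())
E
```

```text
top guard rect ((685.7131958007812, 41.43641662597656), (203.78500366210938, 147.93017578125), 10.168537139892578)
 red [364.3027648925781, 237.34250895182294] 1691.0 [ 0.5045028  -0.13467995  0.078     ]
 red [302.7966562906901, 186.08883158365887] 1323.0 [0.63635862 0.03323947 0.078     ]
 red [327.17287190755206, 138.80632527669272] 675.5 [ 0.76781524 -0.02864455  0.078     ]
scene guard rect ((686.8860473632812, 43.392242431640625), (203.73599243164062, 151.79217529296875), 10.121007919311523)
 red [263.39885965983075, 221.75716145833331] 912.0 [ 0.52714991 -0.16520538  0.078     ]
 red [354.2602844238281, 216.5630340576172] 499.0 [ 0.76322892 -0.01881605  0.078     ]
 red [326.00001017252606, 187.5] 719.5 [0.63827131 0.03309729 0.078     ]
```

```bash
cat >> h.py <<'E'
YAW=np.deg2rad(10.15); U=np.array([np.cos(YAW),np.sin(YAW)]); V=np.array([-U[1],U[0]])
O=np.array([.6862,.0422])-.02*U
def jig(p): d=np.asarray(p)[...,:2]-O; return np.stack([d@U,d@V],-1)*1000
def world(x,y): return O+x/1e3*U+y/1e3*V
def delta(goal,yaw):
    """tool-frame turn and shift(mm) from now to goal pointing down with tool y along yaw+90 (mod pi)"""
    s=status.observe(); Rn=R.from_rotvec(s['ee_rot'])
    best=None
    for k in(0,np.pi):
        Rg=R.from_euler('z',yaw+k)*R.from_rotvec([np.pi,0,0])
        t=(Rn.inv()*Rg).as_rotvec()
        if best is None or np.linalg.norm(t)<np.linalg.norm(best): best=t
    return best, Rn.inv().apply(np.asarray(goal)-s['ee_pos'])*1000, s
E
python3 - <<'E'
from h import *
im=cv2.imread('pics/top0.png'); h=cv2.cvtColor(im,cv2.COLOR_BGR2HSV)
print(h[246:256,303:325,0]); print(im[246:256,312])
for z in(.052,.018):
    P=onplane("top",[[305.5,252.7],[320.5,250.3],[305.5,250.5],[320,248.5]],z); print(z,jig(P))
# expected pads of plate in top for shortfalls
for sft in(45,60,75):
    x=-140-sft
    print(sft,[proj("top",[*world(x,y),z]).round(1).tolist() for y in(23,-23) for z in(.052,.018)],[proj("scene",[*world(x,y),z]).round(1).tolist() for y in(23,-23) for z in(.052,.018)])
t,d,s=delta([*world(-230,0),.13],YAW); print(t,d, world(-230,0), R.from_rotvec(s['ee_rot']).as_matrix())
E
```

```text
[[ 96  98  99 102 103 105 102 102 101  99 103  98  98 101 106 100 100  99
   98  96  95  95]
 [ 97  98  99 102 105 104 105 101 102 103 102 101  99  99 101 102 100  98
   99  99  98  99]
 [ 97  97  99 101 102 103 105 104 103 103 103 104 104 106 107 107 106 100
   99  98  98  98]
 [ 97  97  99  99 102  99 105 106 105 106 105 108 108 110 110 110 110 108
  100  98  98  98]
 [ 97  98 103 105 108 109 109 110 110 110 109 110 110 110 110 110 109 109
  101  98  98  96]
 [ 97 102 110 110 110 110 110 110 110 110 109 110 109 109 108 108 107 102
   97  95  96  95]
 [ 97 102 109 110 109 109 109 109 109 107 103 102 102  99  97  96  95  95
   95  95  95  95]
 [ 96 101 108 107 103 102  99  97  97  97  97  97  97  97  97  96  95  95
   95  95  95  95]
 [ 97  97  97  97  97  97  97  97  97  97  97  97  97  97  97  96  95  95
   95  95  95  96]
 [ 97  97  97  97  96  96  97  97  97  97  97  97  97  97  97  96  96  95
   95  95  95  95]]
[[ 43  38  27]
 [ 42  37  30]
 [ 42  36  28]
 [ 52  33  17]
 [161  68  20]
 [167  72  24]
 [162  82  20]
 [196 156  17]
 [196 155  18]
 [196 157  19]]
0.052 [[-208.25550
[... 264 characters left out ...]
, [[302.8, 244.0]], [[319.4, 241.9]], [[319.0, 241.6]]] [[[283.3, 173.6]], [[284.0, 179.1]], [[278.3, 184.7]], [[279.2, 190.1]]]
60 [[[303.5, 249.9]], [[303.6, 249.3]], [[320.3, 247.4]], [[319.8, 246.9]]] [[[279.0, 172.4]], [[279.9, 178.0]], [[274.1, 183.5]], [[275.0, 189.0]]]
75 [[[304.3, 255.4]], [[304.4, 254.7]], [[321.1, 252.9]], [[320.6, 252.2]]] [[[274.8, 171.3]], [[275.7, 176.9]], [[269.8, 182.4]], [[270.8, 187.8]]]
[-1.74950119e-03 -3.82014434e-04 -4.52897767e-01] [-423.98725714 -506.33328414   77.07082194] [ 0.44011256 -0.00185645] [[-9.62222097e-01  2.72265350e-01 -4.63774600e-04]
 [ 2.72265744e-01  9.62220571e-01 -1.71381463e-03]
 [-2.03588794e-05 -1.77534024e-03 -9.99998424e-01]]
```

arm_command([
  [[0, 0, 0], [-30, -22, 0], 0],
  [[0, 0, 0], [-30, -22, 0], 0],
  [[0, 0, 0], [-30, -22, 0], 0],
  [[0, 0, 0], [-30, -22, 0], 0],
  [[0, 0, 0], [-30, -22, 0], 0],
  [[0, 0, 0], [-30, -22, 0], 0],
  [[0, 0, 0], [-30, -22, 0], 0],
  [[0, 0, 0], [-30, -22, 0], 0],
  [[0, 0, 0], [-30, -22, 0], 0],
  [[0, 0, 0], [-30, -22, 0], 0],
], squeeze=40)

```text
time_s: 0.93
ee_pos: [0.3982, 0.3013, 0.1993]
ee_rot: [-0.4, -3.107, 0.014]
contact_force: [0.0, 0.7, -0.4]
gripper_width: -0.0001
```

```bash
python3 - <<'E'
from h import *
t,d,s=delta([*world(-230,-2),.2],YAW); print(t,d,s['ee_pos'],s['time_s'],s['joints'],s['contact_force'],s['gripper_width'])
E
```

```text
[-0.00804591 -0.00982686 -0.43340617] [-118.24556922 -284.41979253    1.23070601] [0.39817428 0.30128009 0.19933994] 0.9333 [-0.92446986  0.12334906  0.23505013  1.71741763 -0.03018595  1.31688984
  0.63134294] [ 0.04516322  0.65833528 -0.38641571] -5.4249163539511437e-05
```

arm_command([
  [[0, 0, 0], [-12, -28, 0], 0],
  [[0, 0, 0], [-12, -28, 0], 0],
  [[0, 0, 0], [-12, -28, 0], 0],
  [[0, 0, 0], [-12, -28, 0], 0],
  [[0, 0, 0], [-12, -28, 0], 0],
  [[0, 0, 0], [-12, -28, 0], 0],
  [[0, 0, 0], [-12, -28, 0], 0],
  [[0, 0, 0], [-12, -28, 0], 0],
  [[0, 0, 0], [-12, -28, 0], 0],
  [[0, 0, 0], [-10, -28, 0], 0],
  [[0, 0, -0.108], [0, 0, 0], 0],
  [[0, 0, -0.108], [0, 0, 0], 0],
  [[0, 0, -0.108], [0, 0, 0], 0],
  [[0, 0, -0.108], [0, 0, 0], 0],
  [[0, 0, 0], [0, 0, 0], 0],
])

```text
time_s: 2.18
ee_pos: [0.4399, -0.0292, 0.198]
ee_rot: [0.268, -3.114, 0.014]
contact_force: [0.8, 0.1, -0.2]
gripper_width: 0.0003
```

```bash
python3 - <<'E'
from h import *
t,d,s=delta([*world(-230,-2),.1],YAW); print(t,d,s['ee_pos'],s['time_s'],s['joints'],s['contact_force'])
for n,(y0,y1,x0,x1) in {"top":(110,270,230,390),"scene":(125,275,230,400)}.items():
    im=optics.get_image(n)[y0:y1,x0:x1,::-1]; cv2.imwrite(f'pics/{n}1.png',cv2.resize(im,None,fx=3.7,fy=3.7,interpolation=cv2.INTER_CUBIC))
E
```

```text
[-0.00754103 -0.01685593 -0.00518763] [-6.58627884 25.61459649 97.73206496] [ 0.43985554 -0.02917555  0.19802055] 2.1833 [-0.58173317 -0.02138104  0.56471754  1.86476993  0.02228202  1.31041511
  1.71964813] [ 0.75466738  0.07919672 -0.16282502]
```

View pics/scene1.png

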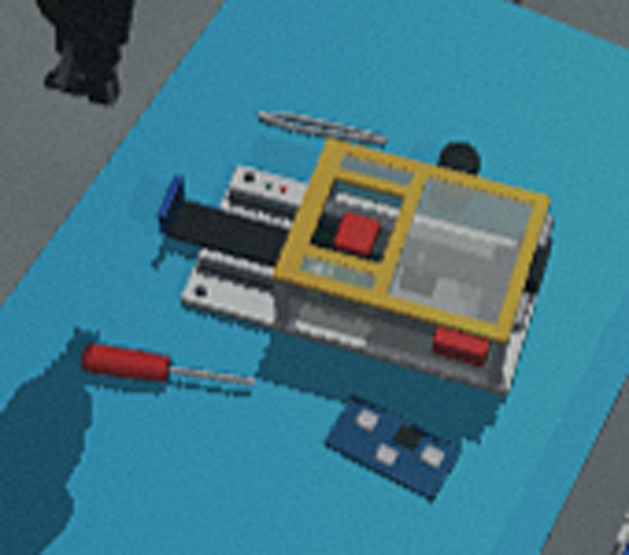

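View pics/top1.png

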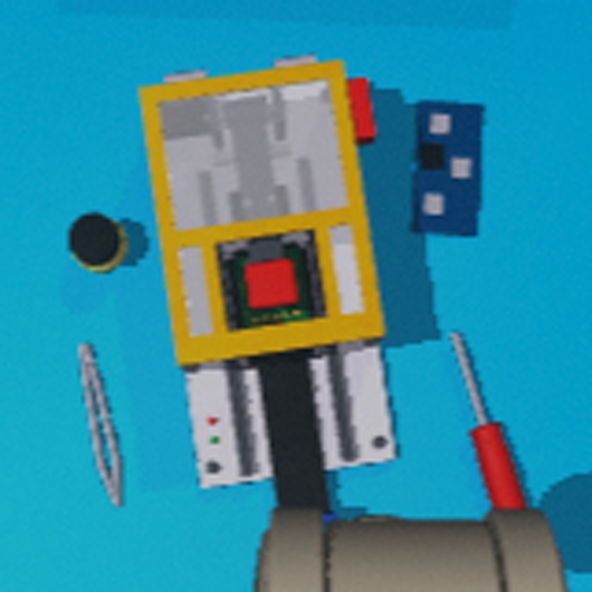

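arm_command([
  [[-0.008, -0.017, -0.005], [-5, 25, 20], 0],
  [[0, 0, 0], [0, 0, 35], 0],
  [[0, 0, 0], [0, 0, 35], 0],
  [[0, 0, 0], [0, 0, 0], 0],
])

```text
time_s: 2.62
ee_pos: [0.4429, -0.0015, 0.1072]
ee_rot: [-0.24, 3.125, 0.004]
contact_force: [-1.7, 0.3, -1.4]
gripper_width: 0.0
```

```bash
python3 - <<'E'
from h import *
t,d,s=delta([*world(-230,-2),.022],YAW); print(t,d,s['ee_pos'],jig(s['ee_pos']),s['time_s'],s['contact_force'])
for n,(y0,y1,x0,x1) in {"scene":(125,275,230,400)}.items():
    im=optics.get_image(n)[y0:y1,x0:x1,::-1]; cv2.imwrite(f'pics/{n}2.png',cv2.resize(im,None,fx=3.7,fy=3.7,interpolation=cv2.INTER_CUBIC))
E
```

```text
[ 0.00170995  0.00786537 -0.02375802] [ 3.46216453 -2.12297533 85.19518441] [ 0.44292506 -0.00145209  0.10722341] [-2.27160253e+02 -9.76001797e-02] 2.6167 [-1.65328913  0.29401938 -1.43465159]
```

View pics/scene2.png

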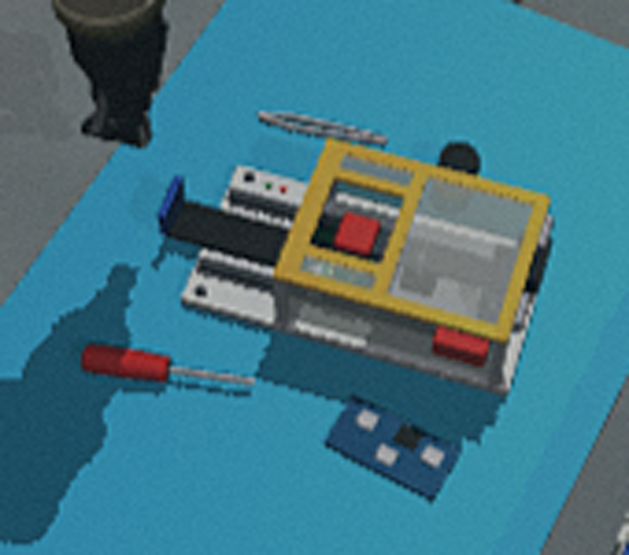

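```bash
python3 - <<'E'
from h import *
s=status.observe(); print(s['ee_pos'],s['joints'])
im=cv2.cvtColor(optics.get_image("scene"),cv2.COLOR_RGB2BGR)[110:190,230:310]
im=cv2.convertScaleAbs(im,alpha=2.2,beta=25); im=cv2.resize(im,None,fx=7,fy=7,interpolation=cv2.INTER_CUBIC)
Rn=R.from_rotvec(s['ee_rot'])
for z,c in((0,(0,255,0)),(-.0727,(0,255,255))):
    a,b=(.011,.0145) if z==0 else (.038,.0425)
    q=[proj("scene",s['ee_pos']+Rn.apply([x,y,z]))[0] for x,y in((a,b),(a,-b),(-a,-b),(-a,b))]
    cv2.polylines(im,[((np.array(q)+.5-[230,110])*7).astype(np.int32)],True,c,1)
cv2.imwrite('pics/s3.png',im)
E
```

```text
[ 0.44435805 -0.00184759  0.11010535] [-0.59362091  0.05606215  0.55102247  2.00435139 -0.03628525  1.07973107
  1.69719446]
```

View pics/s3.png

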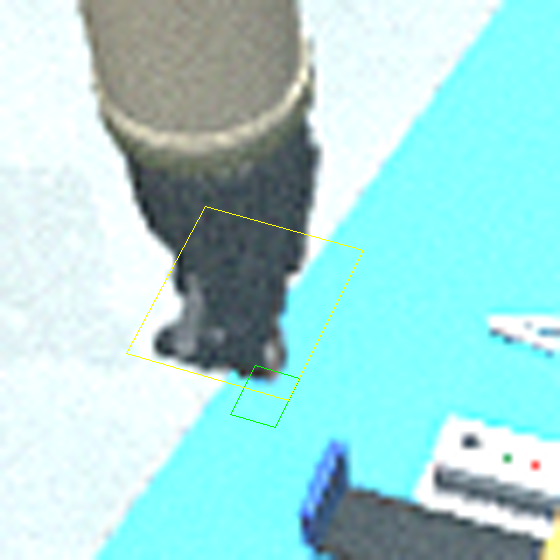

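arm_command([
  [[0, 0, 0], [0, 0, 0], 85],
  [[0, 0, 0], [0, 0, 0], 85],
  [[0, 0, 0], [0, 0, 0], 85],
  [[0, 0, 0], [0, 0, 0], 85],
  [[0, 0, 0], [0, 0, 0], 85],
])

```text
time_s: 3.13
ee_pos: [0.451, -0.0024, 0.1201]
ee_rot: [-0.231, 3.109, 0.006]
contact_force: [0.2, 0.2, -0.0]
gripper_width: 0.0605
```

```bash
cat >> h.py <<'E'
def gview(name,f,box=(110,190,230,310)):
    s=status.observe(); y0,y1,x0,x1=box
    im=cv2.cvtColor(optics.get_image("scene"),cv2.COLOR_RGB2BGR)[y0:y1,x0:x1]
    im=cv2.convertScaleAbs(im,alpha=3,beta=30); im=cv2.resize(im,None,fx=f,fy=f,interpolation=cv2.INTER_CUBIC)
    Rn=R.from_rotvec(s['ee_rot'])
    for v,c in(([.02,0,0],(0,0,255)),([0,.02,0],(0,255,0)),([0,0,-.04],(255,0,0))):
        a=(proj("scene",[s['ee_pos'],s['ee_pos']+Rn.apply(v)])+.5-[x0,y0])*f
        cv2.line(im,*[tuple(int(k) for k in q) for q in a],c,1)
    cv2.imwrite(name,im); print(s['ee_pos'],s['gripper_width'],s['joints'])
E
python3 - <<'E'
from h import *
gview('pics/g1.png',7)
E
```

```text
[ 0.45100368 -0.00243215  0.12005876] 0.06053069099701047 [-0.59366593  0.04663488  0.55252053  1.98875614 -0.0329503   1.08937182
  1.69224085]
```

View pics/g1.png

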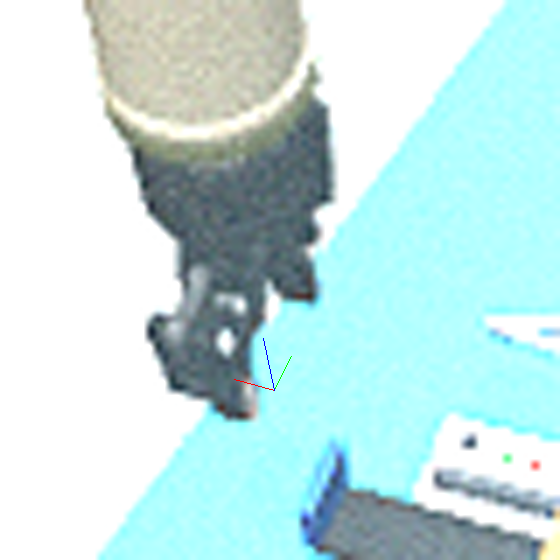

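arm_command([
  [[0, 0, 0], [0, 0, 0], 0],
  [[0, 0, 0], [0, 0, 0], 0],
  [[0, 0, 0], [0, 0, 0], 0],
  [[0, 0, 0], [0, 0, 0], 0],
  [[0, 0, 0], [0, 0, 0], 0],
  [[0, 0, 0], [0, 0, 0], 0],
])

```text
time_s: 3.68
ee_pos: [0.4512, -0.0025, 0.1206]
ee_rot: [-0.23, 3.108, 0.007]
contact_force: [0.2, 0.1, 0.5]
gripper_width: 0.0002
```

```bash
python3 - <<'E'
from h import *
gview('pics/g2.png',8,(120,180,235,295))
s=status.observe(); print(s['qd'])
im=cv2.cvtColor(optics.get_image("top"),cv2.COLOR_RGB2BGR)[200:360,250:400]; print(proj("top",s['ee_pos'])-[250,200])
cv2.imwrite('pics/tg2.png',cv2.resize(cv2.convertScaleAbs(im,alpha=1.6,beta=20),None,fx=3.5,fy=3.5,interpolation=cv2.INTER_CUBIC))
E
```

```text
[ 0.45122914 -0.00247638  0.12063464] 0.00021049898532987644 [-0.59356286  0.04568756  0.55260702  1.98821992 -0.03282621  1.08987847
  1.69193661]
[-0.00105774  0.00159739 -0.00286205 -0.00292991 -0.00102031 -0.00068044
  0.00030904]
[[64.35644669 57.25572843]]
```

View pics/g2.png

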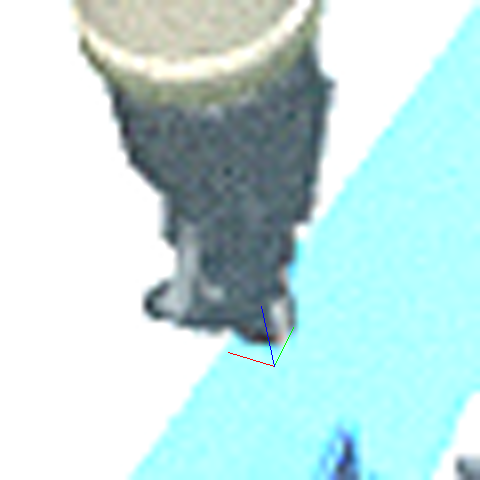

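View pics/tg2.png

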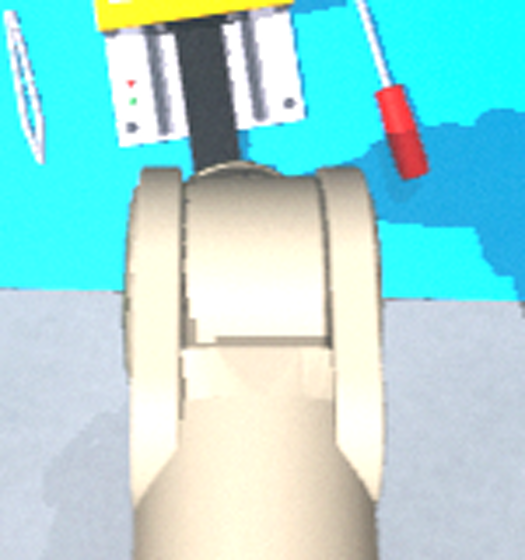

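```bash
python3 - <<'E'
from h import *
t,d,s=delta([*world(-232,-2),.05],YAW); print(t,d,s['ee_pos'],jig(s['ee_pos']))
E
```

```text
[ 0.00211853  0.02521229 -0.02914444] [1.46112888e+01 2.57122281e-02 7.02795839e+01] [ 0.45122294 -0.00248318  0.12062487] [-219.17394671   -2.57485836]
```

arm_command([
  [[0, 0.025, -0.029], [0, 0, 0], 0],
  [[0, 0, 0], [13, 0, 0], 0],
  [[0, 0, 0], [0, 0, 20], 0],
  [[0, 0, 0], [0, 0, 20], 0],
  [[0, 0, 0], [0, 0, 15], 0],
  [[0, 0, 0], [0, 0, 8], 0],
  [[0, 0, 0], [0, 0, 0], 0],
  [[0, 0, 0], [0, 0, 0], 0],
  [[0, 0, 0], [0, 0, 0], 0],
])

```text
time_s: 4.53
ee_pos: [0.4392, -0.0046, 0.0567]
ee_rot: [-0.28, 3.128, 0.003]
contact_force: [0.2, -0.2, 0.4]
gripper_width: -0.0
```

```bash
python3 - <<'E'
from h import *
gview('pics/g3.png',8,(130,200,235,305))
t,d,s=delta([*world(-232,-2),.022],YAW); print(t,d,s['ee_pos'],jig(s['ee_pos']))
E
```

```text
[ 0.4392099  -0.00456544  0.05665177] -9.801119712650606e-06 [-0.57570593  0.13307733  0.55520382  2.0689251  -0.08767173  0.96028988
  1.7754057 ]
[0.00173644 0.00182595 0.00164069] [ 0.96521589  0.45915278 34.89629685] [ 0.43947581 -0.0045287   0.05689715] [-231.09770218   -2.51821679]
```

View pics/g3.png

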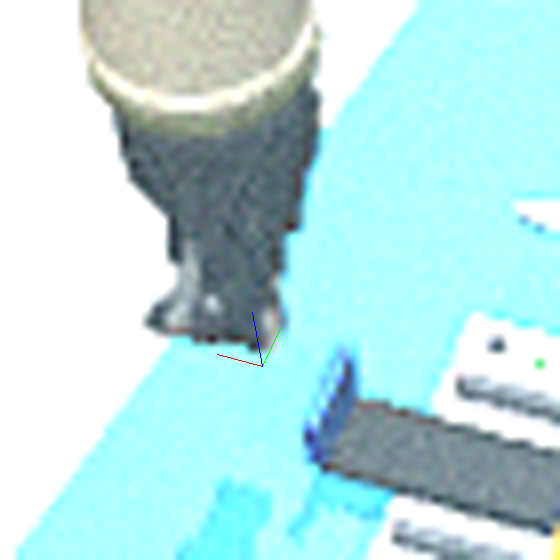

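arm_command([
  [[0, 0, 0], [0, 0, 15], 0],
  [[0, 0, 0], [0, 0, 10], 0],
  [[0, 0, 0], [0, 0, 6], 0],
  [[0, 0, 0], [0, 0, 0], 0],
  [[0, 0, 0], [0, 0, 0], 0],
])

```text
time_s: 5.0
ee_pos: [0.4427, -0.0039, 0.0278]
ee_rot: [-0.28, 3.121, 0.005]
contact_force: [0.6, -0.4, -0.4]
gripper_width: -0.0001
```

```bash
python3 - <<'E'
from h import *
gview('pics/g4.png',8,(130,200,235,305))
t,d,s=delta([*world(-232,-2),.022],YAW); print(t,d,s['ee_pos'],jig(s['ee_pos']),s['contact_force'])
E
```

```text
[ 0.442735   -0.00393883  0.027834  ] -0.00010013442061452939 [-0.56072622  0.18632669  0.54920008  2.09355004 -0.12987554  0.88501336
  1.81232886]
[0.00236986 0.00808989 0.00199826] [4.20242731 0.42338312 5.82273297] [ 0.44266289 -0.00386736  0.02785553] [-227.84395943   -2.42886992] [-0.39248883  1.01209221 -0.15835349]
```

View pics/g4.png

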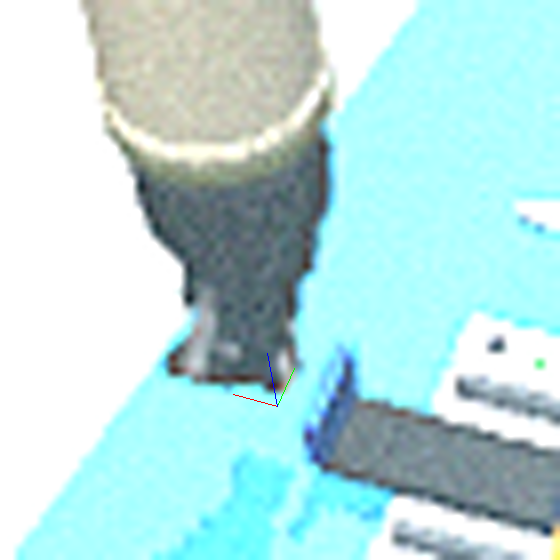

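arm_command([
  [[0.002, 0.008, 0.002], [0, 0, 5], 0],
  [[0, 0, 0], [-4, 0, 0], 0],
  [[0, 0, 0], [-4, 0, 0], 0],
  [[0, 0, 0], [-4, 0, 0], 0],
  [[0, 0, 0], [-4, 0, 0], 0],
  [[0, 0, 0], [-4, 0, 0], 0],
])

```text
time_s: 5.55
ee_pos: [0.4625, -0.0003, 0.0232]
ee_rot: [0.277, -3.126, -0.001]
contact_force: [-4.6, -0.3, 3.2]
gripper_width: -0.0001
```

```bash
python3 - <<'E'
from h import *
gview('pics/g5.png',8,(130,200,235,305))
t,d,s=delta([*world(-151,-2),.022],YAW); print(t,d,s['ee_pos'],jig(s['ee_pos']),s['contact_force'])
E
```

```text
[ 4.62480918e-01 -2.94543143e-04  2.31599396e-02] -6.463429402368468e-05 [-0.54773349  0.24828305  0.54158194  2.03896257 -0.16344112  0.89904651
  1.83027   ]
[ 0.00098008 -0.00228844 -0.00028372] [-55.6110496    0.37506385   1.18586327] [ 4.63554160e-01 -5.77963034e-05  2.33127621e-02] [-206.60829498   -2.3605107 ] [-1.08826195  0.11418735 -0.60326685]
```

View pics/g5.png

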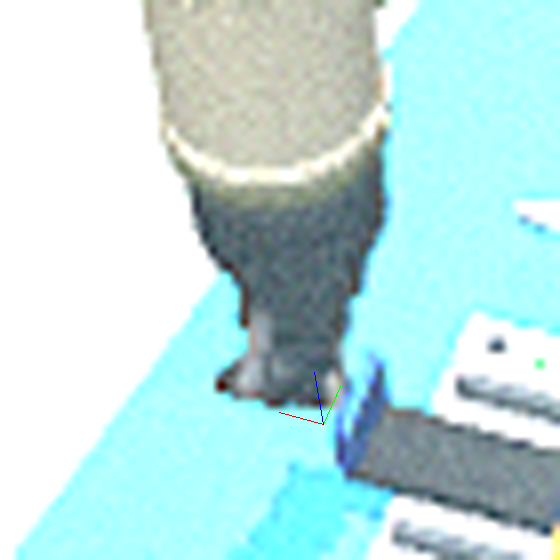

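arm_command([
  [[0, 0, 0], [-5, 0, 0], 0],
  [[0, 0, 0], [-5, 0, 0], 0],
  [[0, 0, 0], [-5, 0, 0], 0],
  [[0, 0, 0], [-5, 0, 0], 0],
  [[0, 0, 0], [-5, 0, 0], 0],
  [[0, 0, 0], [-5, 0, 0], 0],
  [[0, 0, 0], [-5, 0, 0], 0],
  [[0, 0, 0], [-4, 0, 0], 0],
  [[0, 0, 0], [-3, 0, 0], 0],
])

```text
time_s: 6.35
ee_pos: [0.5086, 0.0079, 0.0229]
ee_rot: [0.277, -3.125, -0.001]
contact_force: [-3.6, -1.7, 3.0]
gripper_width: -0.0003
```

```bash
python3 - <<'E'
from h import *
gview('pics/g6.png',8,(130,200,245,315))
t,d,s=delta([*world(-151,-2),.022],YAW); print(t,d,s['ee_pos'],jig(s['ee_pos']),s['contact_force'])
E
```

```text
[0.50861205 0.00786921 0.02289279] -0.00025836909450607207 [-0.52110638  0.34545796  0.52568882  1.92247991 -0.21363122  0.93255105
  1.85539977]
[ 8.11113100e-04 -3.23976379e-03  3.21946441e-05] [-9.21065213  0.40567733  0.9226389 ] [0.50923682 0.0080737  0.02295214] [-160.20760212   -2.40673414] [ 0.19671339  0.10023921 -0.39030253]
```

View pics/g6.png

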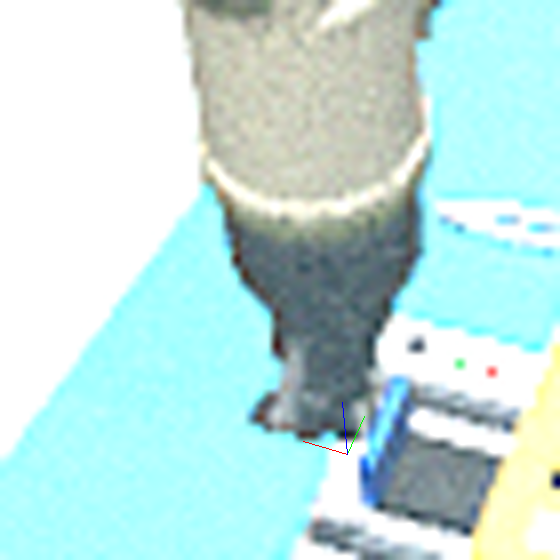

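arm_command([
  [[0, 0, 0], [-2, 0, 0], 0],
  [[0, 0, 0], [-2, 0, 0], 0],
  [[0, 0, 0], [-2, 0, 0], 0],
])

```text
time_s: 6.65
ee_pos: [0.5152, 0.009, 0.0227]
ee_rot: [0.277, -3.125, -0.001]
contact_force: [-4.1, -1.1, 3.1]
gripper_width: -0.0001
```

arm_command([
  [[0, 0, 0], [-2, 0, 0], 0],
  [[0, 0, 0], [-2, 0, 0], 0],
])

```text
time_s: 6.82
ee_pos: [0.5175, 0.0095, 0.0224]
ee_rot: [0.277, -3.121, -0.001]
contact_force: [-15.2, -2.0, 12.4]
gripper_width: 0.0001
```

arm_command([
  [[0, 0, 0], [-2, 0, 0], 0],
  [[0, 0, 0], [-2, 0, 0], 0],
])

```text
time_s: 6.98
ee_pos: [0.5172, 0.0094, 0.0215]
ee_rot: [0.274, -3.113, -0.002]
contact_force: [-10.6, -1.4, 7.3]
gripper_width: 0.0002
```

```bash
python3 - <<'E'
from h import *
t,d,s=delta([*world(-151,-2),.022],YAW); print(t,d,s['ee_pos'],jig(s['ee_pos']),s['contact_force'])
E
```

```text
[ 0.00298535 -0.01669078 -0.00140657] [-1.13730412  0.46529029 -0.48191968] [0.51718219 0.00943972 0.02153575] [-152.14585282   -2.46227218] [-10.61206294  -1.36293123   7.27816607]
```

arm_command([
  [[0, 0, 0], [-3, 0, 0], 0],
  [[0, 0, 0], [-3, 0, 0], 0],
])

```text
time_s: 7.15
ee_pos: [0.5168, 0.0094, 0.0203]
ee_rot: [0.271, -3.1, -0.004]
contact_force: [-16.2, -2.7, 11.4]
gripper_width: 0.0004
```

arm_command([
  [[0, 0, 0], [4, 0, 0], 0],
  [[0, 0, 0], [8, 0, 0], 0],
  [[0, 0, 0], [8, 0, 0], 0],
  [[0, 0, 0], [8, 0, 0], 0],
  [[0, 0, 0], [0, 0, 0], 0],
  [[0, 0, 0], [0, 0, 0], 0],
])

```text
time_s: 7.65
ee_pos: [0.4889, 0.0046, 0.0216]
ee_rot: [0.272, -3.105, -0.004]
contact_force: [0.6, -0.5, 0.2]
gripper_width: -0.0002
```

```bash
python3 - <<'E'
from h import *
gview('pics/g7.png',8,(140,210,260,330))
t,d,s=delta([*world(-151,-2),.022],YAW); print(t,d,s['ee_pos'],jig(s['ee_pos']),s['contact_force'])
for y in(23,-23): print(y,(proj("scene",[*world(-140,y),.052])-[260,140])*8)
E
```

```text
[0.48887786 0.00456168 0.02157147] -0.00020626787099626615 [-0.52588644  0.32390798  0.53070074  1.95389436 -0.20197154  0.94089577
  1.85126218]
[ 0.00494164 -0.02471084 -0.00263901] [-29.89388834   0.4191395   -1.19741498] [0.48884069 0.00449397 0.02153973] [-180.9153675    -2.33612052] [ 0.02680003 -0.09335398 -0.61052139]
23 [[288.07139317 296.67479677]]
-23 [[250.14968261 386.74659573]]
```

View pics/g7.png

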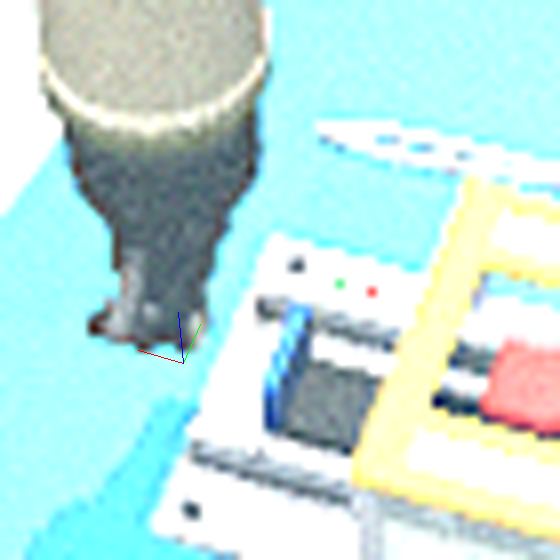

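arm_command([
  [[0.005, -0.025, -0.003], [0, 0, -10], 0],
  [[0, 0, 0], [0, 0, -25], 0],
  [[0, 0, 0], [0, 0, -30], 0],
  [[0, 0, 0], [0, 0, -30], 0],
  [[0, 0, 0], [0, 0, -30], 0],
  [[0, 0, 0], [0, 0, -20], 0],
  [[0, 0, 0], [0, 0, -10], 0],
  [[0, 0, 0], [0, 0, 0], 0],
  [[0, 0, 0], [0, 0, 0], 0],
])

```text
time_s: 8.45
ee_pos: [0.4906, 0.0052, 0.1845]
ee_rot: [-0.279, 3.124, -0.001]
contact_force: [-0.8, -0.1, 0.5]
gripper_width: -0.0002
```

```bash
python3 - <<'E'
from h import *
t,d,s=delta([*world(-30,0),.17],YAW); print(t,d,s['ee_pos'],jig(s['ee_pos']),s['contact_force'],s['joints'])
E
```

```text
[-0.00094583  0.00510072  0.00096995] [-148.97792568    1.83767125   15.24560562] [0.49061014 0.00518457 0.18448732] [-179.05190975   -1.96814789] [-0.79924385 -0.05801706  0.46856528] [-0.59939526  0.10079232  0.56655728  1.78949409 -0.05649094  1.26224308
  1.73066944]
```

arm_command([
  [[0, 0.005, 0], [-10, 0, 0], 0],
  [[0, 0, 0], [-20, 0, 0], 0],
  [[0, 0, 0], [-25, 0, 0], 0],
  [[0, 0, 0], [-25, 1, 0], 0],
  [[0, 0, 0], [-25, 1, 0], 0],
  [[0, 0, 0], [-20, 0, 0], 0],
  [[0, 0, 0], [-12, 0, 0], 0],
  [[0, 0, 0], [-6, 0, 0], 0],
  [[0, 0, 0], [0, 0, 0], 0],
  [[0, 0, 0], [0, 0, 0], 0],
])

```text
time_s: 9.28
ee_pos: [0.6324, 0.0339, 0.1688]
ee_rot: [0.279, -3.113, 0.001]
contact_force: [-0.3, 0.6, -0.4]
gripper_width: -0.0002
```

```bash
python3 - <<'E'
from h import *
t,d,s=delta([*world(-30,0),.13],YAW); print(t,d,s['ee_pos'],jig(s['ee_pos']),s['contact_force'],s['joints'])
gview('pics/g8.png',6,(125,225,270,370))
im=cv2.cvtColor(optics.get_image("top"),cv2.COLOR_RGB2BGR); cv2.imwrite('pics/top8.png',im); im=im[110:270,230:390]
cv2.imwrite('pics/t8z.png',cv2.resize(cv2.convertScaleAbs(im,alpha=1.6,beta=20),None,fx=3.5,fy=3.5,interpolation=cv2.INTER_CUBIC))
E
```

```text
[ 0.00074968 -0.01653075  0.0018166 ] [-5.1092445  -1.33045363 38.74367703] [0.63235419 0.03387334 0.16882384] [-34.47048781   1.29267596] [-0.29239534  0.6167236  -0.40520344] [-0.48878008  0.47304847  0.55432935  1.40459463 -0.24579494  1.35000951
  1.82357058]
[0.63235419 0.03387334 0.16882384] -0.00022430577850666533 [-0.48878008  0.47304847  0.55432935  1.40459463 -0.24579494  1.35000951
  1.82357058]
```

View pics/g8.png

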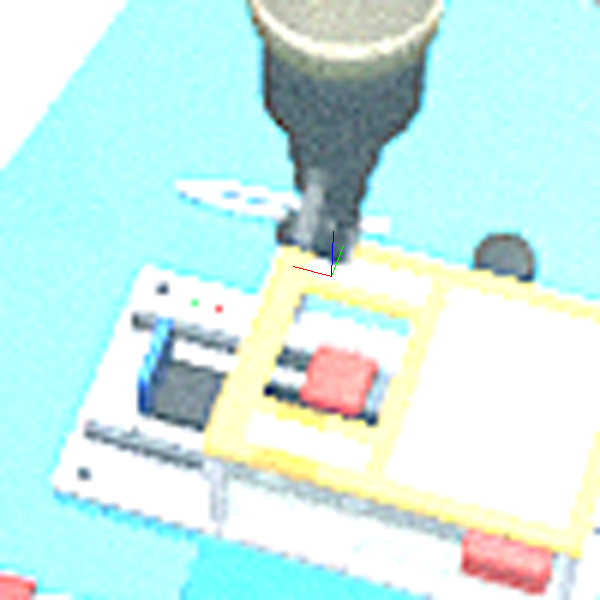

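View pics/t8z.png

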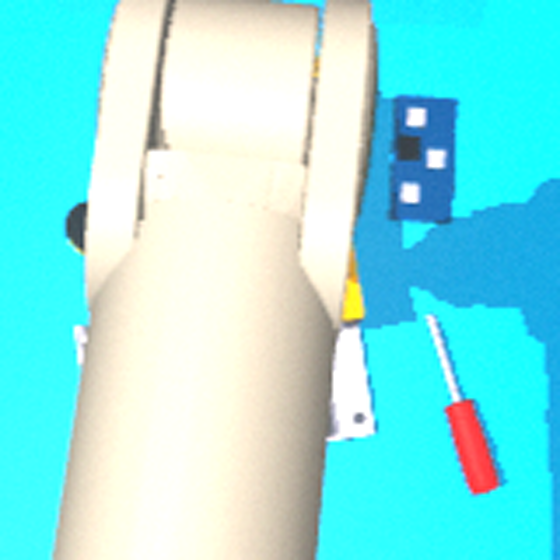

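arm_command([
  [[0, -0.017, 0.002], [0, 0, 0], 0],
  [[0, 0, 0], [-3, -1, 15], 0],
  [[0, 0, 0], [-1, 0, 20], 0],
  [[0, 0, 0], [0, 0, 12], 0],
  [[0, 0, 0], [0, 0, 6], 0],
  [[0, 0, 0], [0, 0, 0], 0],
  [[0, 0, 0], [0, 0, 0], 0],
])

```text
time_s: 9.97
ee_pos: [0.6347, 0.0324, 0.1196]
ee_rot: [-0.271, 3.117, 0.007]
contact_force: [1.0, 0.2, -0.5]
gripper_width: 0.0001
```

```bash
python3 - <<'E'
from h import *
t,d,s=delta([*world(-30,0),.098],YAW); print(t,d,s['ee_pos'],jig(s['ee_pos']),s['contact_force'])
gview('pics/g9.png',8,(145,215,285,355))
im=cv2.imread('pics/g9.png')
for a,b in((11,14.5),(32,36)):
    q=np.array([proj("scene",[*world(-30+sx*a,sy*b),.096])[0] for sx,sy in((1,1),(1,-1),(-1,-1),(-1,1))])
    cv2.polylines(im,[((q+.5-[285,145])*8).astype(np.int32)],True,(255,0,255),1)
cv2.imwrite('pics/g9.png',im)
# carrier travel by blue mask
for f in('pics/scene0.png',):pass
new=cv2.cvtColor(optics.get_image("scene"),cv2.COLOR_RGB2BGR)
for im in(cv2.imread('pics/scene0.png'),new):
    h=cv2.cvtColor(im,cv2.COLOR_BGR2HSV); m=cv2.inRange(h,(106,150,40),(118,255,255)); m[:, :265]=0; m[:,305:]=0; m[:165]=0; m[205:]=0
    v,u=np.nonzero(m); p=[[u.mean(),v.mean()]]; print(len(u),p,jig(onplane("scene",p,.035)))
E
```

```text
[ 0.00337159  0.01339943 -0.00338514] [-2.12131287  0.45888326 21.66768747] [0.63469955 0.03244745 0.11963565] [-32.41310187  -0.52421018] [ 1.01331515  0.16129701 -0.54516141]
[0.63469955 0.03244745 0.11963565] 0.00010367170764448857 [-0.48628941  0.48763498  0.5431554   1.49688554 -0.26715023  1.21740926
  1.8395055 ]
40 [[np.float64(275.55), np.float64(179.35)]] [[-206.63550634    3.59339056]]
37 [[np.float64(295.05405405405406), np.float64(184.72972972972974)]] [[-137.34659491    3.67661306]]
```

View pics/g9.png

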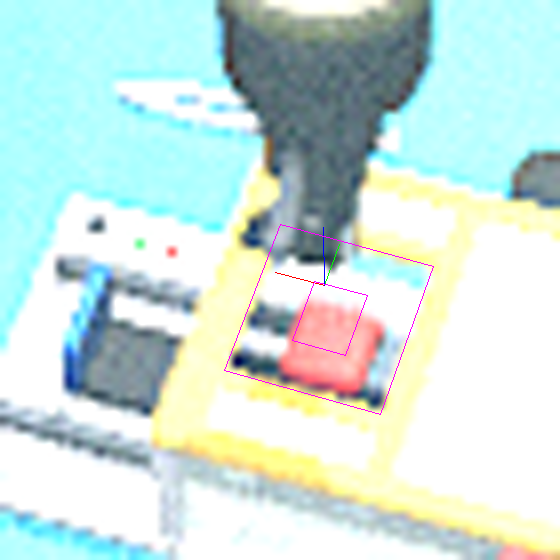

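arm_command([
  [[0.003, 0.013, -0.003], [-2, -1, 0], 0],
  [[0, 0, 0], [0, 0, 8], 0],
  [[0, 0, 0], [0, 0, 8], 0],
  [[0, 0, 0], [0, 0, 4], 0],
  [[0, 0, 0], [0, 0, 0], 0],
  [[0, 0, 0], [0, 0, 0], 0],
])

```text
time_s: 10.57
ee_pos: [0.6391, 0.032, 0.1003]
ee_rot: [-0.278, 3.126, -0.0]
contact_force: [-0.4, 0.0, 0.2]
gripper_width: -0.0001
```

```bash
python3 - <<'E'
from h import *
t,d,s=delta([*world(-30,-1),.078],YAW); print(t,d,s['ee_pos'],jig(s['ee_pos']),s['contact_force'])
gview('pics/g10.png',9,(150,210,295,355))
E
```

```text
[-0.00032823  0.00368419  0.00050095] [ 1.95232112  0.79954764 22.24515172] [0.63913966 0.03195513 0.10025246] [-28.12924937  -1.79128735] [-0.39487839  0.04667545  0.24230677]
[0.63913966 0.03195513 0.10025246] -6.412215458555152e-05 [-0.47728917  0.52107764  0.53571764  1.49493856 -0.27673707  1.19770073
  1.84879841]
```

View pics/g10.png

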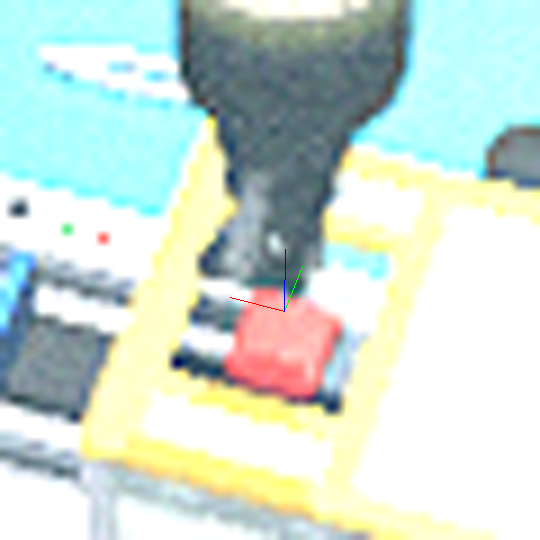

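arm_command([
  [[0, 0.004, 0], [1, 0, 4], 0],
  [[0, 0, 0], [1, 0, 4], 0],
  [[0, 0, 0], [0, 0, 4], 0],
  [[0, 0, 0], [0, 0, 3], 0],
  [[0, 0, 0], [0, 0, 0], 0],
])

```text
time_s: 11.03
ee_pos: [0.6369, 0.0315, 0.0839]
ee_rot: [0.279, -3.129, 0.001]
contact_force: [-0.6, -0.5, 0.4]
gripper_width: -0.0002
```

arm_command([
  [[0, 0, 0], [0, 0, 3], 0],
  [[0, 0, 0], [0, 0, 2], 0],
  [[0, 0, 0], [0, 0, 0], 0],
])

```text
time_s: 11.28
ee_pos: [0.6368, 0.0315, 0.0782]
ee_rot: [0.278, -3.128, 0.001]
contact_force: [-0.8, 0.2, -0.2]
gripper_width: -0.0003
```

```bash
python3 - <<'E'
from h import *
t,d,s=delta([*world(-30,-1),.078],YAW); print(t,d,s['ee_pos'],jig(s['ee_pos']),s['contact_force'])
gview('pics/g11.png',9,(150,210,295,355))
E
```

```text
[-0.00028186 -0.00083663  0.00039813] [-0.50928759  0.80502888  0.21540298] [0.63679981 0.03152213 0.07821606] [-30.50878657  -1.80517074] [-0.83899805  0.24709487 -0.23487441]
[0.63679981 0.03152213 0.07821606] -0.00033509570314383606 [-0.47341887  0.53987303  0.52858976  1.51987849 -0.28615684  1.1603958
  1.85640786]
```

View pics/g11.png

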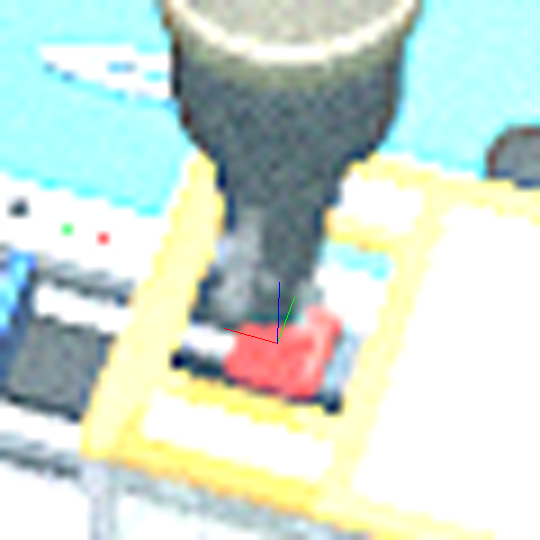

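arm_command([
  [[0, 0, 0], [0, 0, 2], 0],
  [[0, 0, 0], [0, 0, 2], 0],
])

```text
time_s: 11.5
ee_pos: [0.6373, 0.0315, 0.0748]
ee_rot: [-0.278, 3.129, -0.0]
contact_force: [0.6, -0.0, 0.6]
gripper_width: -0.0003
```

arm_command([
  [[0, 0, 0], [0, 0, 2], 0],
  [[0, 0, 0], [0, 0, 2], 0],
])

```text
time_s: 11.67
ee_pos: [0.6375, 0.0315, 0.0706]
ee_rot: [-0.279, 3.128, -0.0]
contact_force: [-0.3, -0.4, 0.7]
gripper_width: 0.0001
```

```bash
python3 - <<'E'
from h import *
t,d,s=delta([*world(-30,-1),.078],YAW); print(t,d,s['ee_pos'],jig(s['ee_pos']),s['contact_force'],s['ft_torque'])
E
```

```text
[-0.00033327  0.00087487  0.00045512] [ 0.17301107  0.91196536 -7.38148372] [0.63749694 0.03153603 0.07061897] [-29.8201157   -1.91434497] [-0.33817533 -0.38270486  0.74617922] [-0.03803639 -0.01065995  0.01720748]
```

arm_command([
  [[0, 0, 0], [0, 0, 2], 0],
  [[0, 0, 0], [0, 0, 2], 0],
])

```text
time_s: 11.83
ee_pos: [0.6375, 0.0315, 0.0662]
ee_rot: [-0.278, 3.128, -0.0]
contact_force: [0.1, 0.9, 0.9]
gripper_width: -0.0
```

arm_command([
  [[0, 0, 0], [0, 0, 2], 0],
  [[0, 0, 0], [0, 0, 2], 0],
])

```text
time_s: 12.0
ee_pos: [0.6375, 0.0315, 0.0617]
ee_rot: [-0.279, 3.128, -0.001]
contact_force: [-1.0, 0.6, -0.1]
gripper_width: 0.0001
```

```bash
python3 - <<'E'
from h import *
t,d,s=delta([*world(-30,-1),.078],YAW); print(t,d,s['ee_pos'],jig(s['ee_pos']),s['contact_force'],s['ft_torque'])
gview('pics/g12.png',9,(150,210,295,355))
E
```

```text
[-0.00039212  0.00079125  0.00045116] [  0.13430158   0.94825838 -16.34557743] [0.63747232 0.03149072 0.06165491] [-29.85233593  -1.95460417] [-1.01349837  0.61245575 -0.12569862] [ 0.01919575 -0.01319597 -0.02841486]
[0.63747232 0.03149072 0.06165491] 5.656310665970442e-05 [-0.46923637  0.55618745  0.52226866  1.5354448  -0.29541762  1.12845687
  1.86313554]
```

View pics/g12.png

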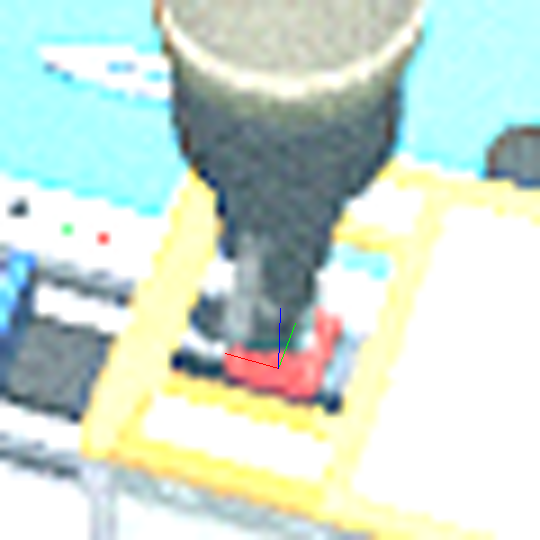

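arm_command([
  [[0, 0, 0], [0, 0, 2], 0],
  [[0, 0, 0], [0, 0, 2], 0],
])

```text
time_s: 12.22
ee_pos: [0.6373, 0.0315, 0.057]
ee_rot: [-0.279, 3.129, -0.001]
contact_force: [-0.2, 0.1, -0.8]
gripper_width: -0.0002
```

arm_command([
  [[0, 0, 0], [0, 0, 2], 0],
])

```text
time_s: 12.3
ee_pos: [0.6373, 0.0315, 0.055]
ee_rot: [-0.278, 3.129, -0.0]
contact_force: [-2.6, -0.9, 4.4]
gripper_width: 0.0001
```

```bash
python3 - <<'E'
from h import *
t,d,s=delta([*world(-30,-1),.078],YAW); print(t,d,s['ee_pos'],jig(s['ee_pos']),s['contact_force'],s['ft_torque'])
gview('pics/g13.png',9,(150,210,295,355))
E
```

```text
[-0.00027782  0.00030966  0.00037666] [ -0.06576767   0.91350042 -22.9709963 ] [0.63726345 0.03148858 0.05502924] [-30.0583093   -1.91990548] [-2.60191111 -0.87137846  4.38756079] [-0.03536311  0.52123282 -0.02677377]
[0.63726345 0.03148858 0.05502924] 0.0001157757327261613 [-0.46757231  0.56291513  0.51969626  1.54141644 -0.29908009  1.11687692
  1.86570563]
```

View pics/g13.png

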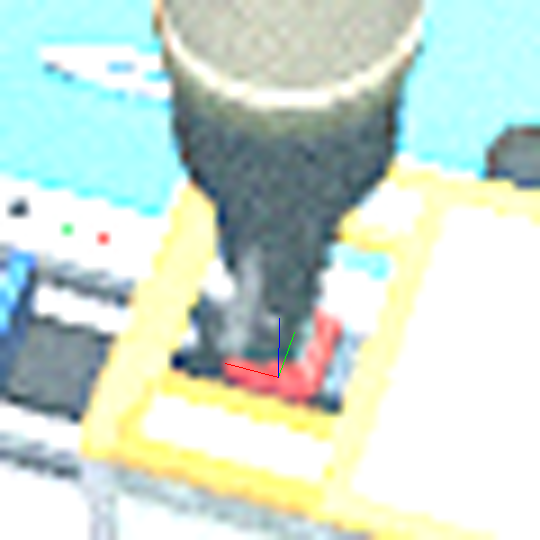

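arm_command([
  [[0, 0, 0], [0, 0, 2], 0],
])

```text
time_s: 12.43
ee_pos: [0.6373, 0.0315, 0.0532]
ee_rot: [-0.278, 3.129, -0.0]
contact_force: [-2.4, 0.8, 4.7]
gripper_width: 0.0003
```

arm_command([
  [[0, 0, 0], [0, 0, 2], 0],
])

```text
time_s: 12.52
ee_pos: [0.6372, 0.0315, 0.0513]
ee_rot: [-0.278, 3.129, 0.0]
contact_force: [-3.2, 0.5, 4.5]
gripper_width: 0.0
```

```bash
python3 - <<'E'
from h import *
t,d,s=delta([*world(-30,-2),.055],YAW); print(t,d,s['ee_pos'],jig(s['ee_pos']),s['contact_force'],s['ft_torque'])
im=cv2.cvtColor(optics.get_image("scene"),cv2.COLOR_RGB2BGR)[150:210,295:355]
cv2.imwrite('pics/g14.png',cv2.resize(cv2.convertScaleAbs(im,alpha=1.5,beta=10),None,fx=10,fy=10,interpolation=cv2.INTER_CUBIC))
E
```

```text
[5.40971216e-07 4.02807399e-04 3.49432040e-04] [-0.12659358 -0.05971136 -3.71448732] [0.63720129 0.0314567  0.05128546] [-30.12511821  -1.94033061] [-3.24776091  0.52118752  4.50841845] [-0.06579923  0.72977158 -0.01446391]
```

View pics/g14.png

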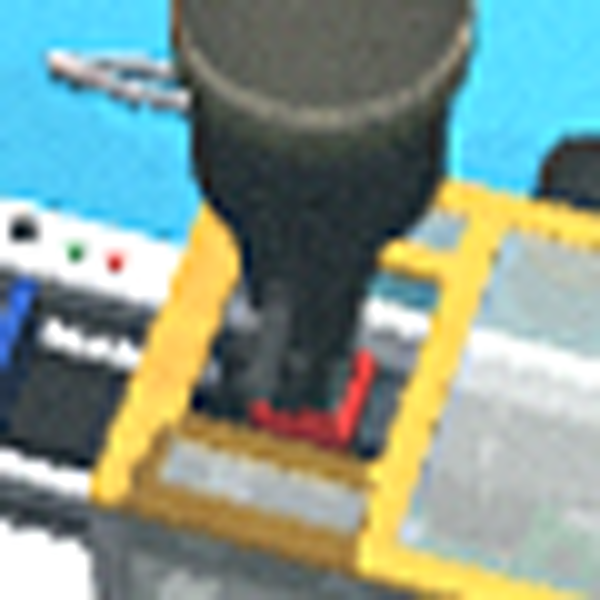

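arm_command([
  [[0, 0, 0], [0, 0, 2], 0],
  [[0, 0, 0], [0, 0, 2], 0],
])

```text
time_s: 12.73
ee_pos: [0.6372, 0.0314, 0.0475]
ee_rot: [-0.278, 3.129, 0.001]
contact_force: [-3.7, -0.1, 4.9]
gripper_width: 0.0002
```

arm_command([
  [[0, 0, 0], [0, 0, 2], 0],
  [[0, 0, 0], [0, 0, 2], 0],
])

```text
time_s: 12.9
ee_pos: [0.6372, 0.0314, 0.0442]
ee_rot: [-0.278, 3.128, 0.001]
contact_force: [-4.5, -0.2, 7.7]
gripper_width: -0.0002
```

arm_command([
  [[0, 0, 0], [0, 0, 2], 0],
])

```text
time_s: 12.98
ee_pos: [0.6372, 0.0314, 0.0426]
ee_rot: [-0.278, 3.128, 0.002]
contact_force: [-3.8, -0.2, 8.7]
gripper_width: -0.0002
```

```bash
python3 - <<'E'
from h import *
t,d,s=delta([*world(-30,-2),.0375],YAW); print(t,d,s['ee_pos'],jig(s['ee_pos']),s['contact_force'],s['ft_torque'])
E
```

```text
[0.0008992  0.00109947 0.00010595] [-0.14333439 -0.02747406  5.14025793] [0.63718428 0.03141623 0.04264012] [-30.14898851  -1.97716348] [-3.75295799 -0.2416234   8.7304899 ] [0.08448916 0.94901035 0.02229181]
```

arm_command([
  [[0, 0, 0], [0, 0, 2], 0],
  [[0, 0, 0], [0, 0, 2], 0],
])

```text
time_s: 13.15
ee_pos: [0.6372, 0.0315, 0.0398]
ee_rot: [-0.278, 3.128, 0.003]
contact_force: [-4.1, 0.4, 9.1]
gripper_width: -0.0001
```

arm_command([
  [[0, 0, 0], [0, 0, 2], 0],
])

```text
time_s: 13.23
ee_pos: [0.6374, 0.0315, 0.0387]
ee_rot: [-0.278, 3.127, 0.003]
contact_force: [-8.0, -0.1, 18.5]
gripper_width: -0.0001
```

arm_command([
  [[0, 0, 0], [0, 0, 2], 0],
])

```text
time_s: 13.32
ee_pos: [0.6374, 0.0315, 0.0384]
ee_rot: [-0.278, 3.127, 0.004]
contact_force: [-12.4, -0.4, 24.6]
gripper_width: 0.0001
```

arm_command([
  [[0, 0, 0], [0, 0, 2], 0],
])

```text
time_s: 13.4
ee_pos: [0.6374, 0.0315, 0.0385]
ee_rot: [-0.277, 3.126, 0.006]
contact_force: [-12.5, 0.7, 23.2]
gripper_width: 0.0006
```

```bash
python3 - <<'E'
from h import *
t,d,s=delta([*world(-30,-2),.0375],YAW); print(t,d,s['ee_pos'],jig(s['ee_pos']),s['contact_force'],s['ft_torque'])
im=cv2.cvtColor(optics.get_image("scene"),cv2.COLOR_RGB2BGR)[150:210,295:355]
cv2.imwrite('pics/g15.png',cv2.resize(cv2.convertScaleAbs(im,alpha=1.5,beta=10),None,fx=10,fy=10,interpolation=cv2.INTER_CUBIC))
s=status.observe();print(s['ee_pos'],s['contact_force'])
E
```

```text
[ 3.52487673e-03  3.25769280e-03 -9.73682087e-05] [ 0.10552094 -0.07066862  1.03952188] [0.6374237  0.03150396 0.0385401 ] [-29.89785975  -1.9330067 ] [-12.45149903   0.70344123  23.21209132] [0.13112088 2.52205287 0.02982352]
[0.63741985 0.03154155 0.03858148] [-10.79165913   0.60544077  20.8372994 ]
```

View pics/g15.png

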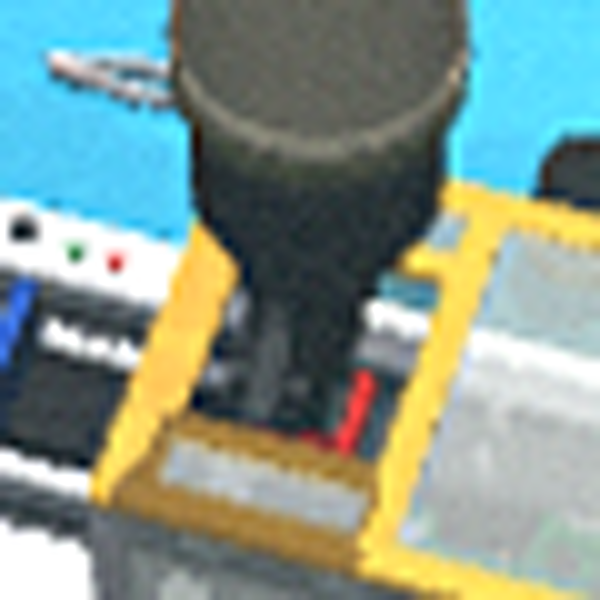

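```bash
python3 - <<'E'
from h import *
for i in range(4):
    im=optics.get_image("scene"); s=status.observe(); print(s['ee_pos'].round(4),s['contact_force'].round(1))
cv2.imwrite('pics/end.png',im[:,:,::-1][130:280,230:400].repeat(4,0).repeat(4,1))
im=cv2.cvtColor(im,cv2.COLOR_RGB2BGR)
h=cv2.cvtColor(im,cv2.COLOR_BGR2HSV); m=cv2.inRange(h,(106,150,40),(118,255,255)); m[:, :265]=0; m[:,305:]=0; m[:165]=0; m[205:]=0
v,u=np.nonzero(m); p=[[u.mean(),v.mean()]]; print(len(u),jig(onplane("scene",p,.035)))
E
```

```text
[0.6374 0.0315 0.0386] [-10.9   0.1  19.9]
[0.6374 0.0315 0.0386] [-9.7 -0.3 19.9]
[0.6374 0.0315 0.0386] [-11.3   0.6  20.3]
[0.6374 0.0315 0.0386] [-11.   -0.6  20.6]
37 [[-137.33255619    3.90385412]]
```

View pics/end.png

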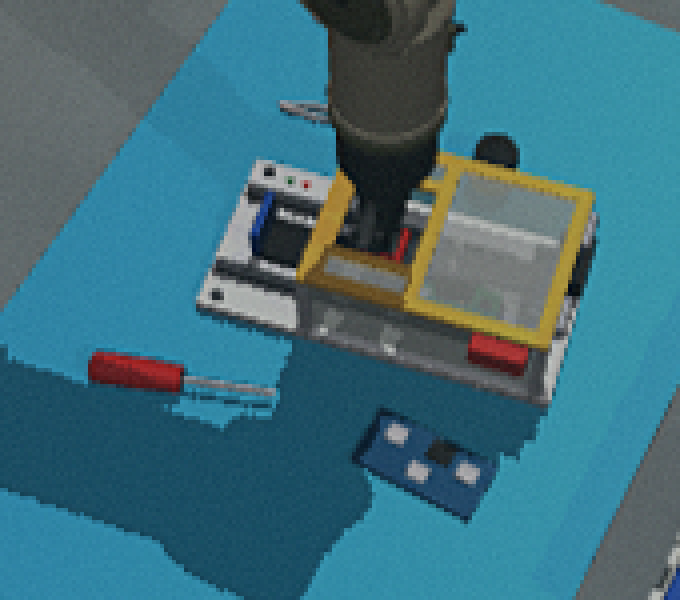

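The picture shows the fingers inside the window on the pad, the blue plate at home (about 265, 225 in the crop) and the bystanders in place. The hold is steady at about 20 N.

```bash
python3 - <<'E'
from rig import r
print(r.finish_job())
E
```

```text
the job is handed in; nothing more can be done
None
```

I pushed the carrier home and then pressed the lever down through the window. The job was handed in at about 14 s, with the closed fingertips still holding the lever down at about 20 N.

- **Carrier:** it stopped firmly at 15–16 N, with the finger within about 1 mm of where the given home position puts it. The camera showed the blue push plate had moved 69 mm, against about 67.5 mm expected. It had not moved when I checked again after pressing.
- **Lever:** pressing took 4.4 N at first and about 9 N near the end. It then came up hard after about 17 mm of travel, against 18 mm expected. The force stayed steady at about 20 N over the last readings.
- **Guard:** no force appeared on the way into the window until contact with the pad. The pictures show the fingers inside the opening. I saw no sign of a bump, but I have no direct reading of the interlock.
- **Bystanders:** the screwdriver, spare board, jar and tweezers looked unmoved. I did not recheck the items on the left and right sides of the bench.

**What disagreed:**
- **Fingertip height:** the closed fingertips met the pad at a reported tool height of about 56 mm instead of 78 mm. They appear to end about 22 mm short of the reported tool point. The scene camera also showed them higher than reported, though a rough shadow check had not. I therefore relied on force for the last part.
- **Sideways force:** about 11 N of sideways force (towards the robot) on the tool remained during the hold, probably friction on the pad.

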